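# Pass the tappet rack through the sprung stop gate

### The arm

A 7-joint arm with a two-finger parallel gripper is mounted at the origin on the work surface. World frame = base frame: x ahead of the robot, y to its left, z up, the work surface at z = 0. Lengths are in m, angles in rad, forces in N, time in s.
With the tool pointing down it reaches from about 0.425 to 0.95 m from the base axis. Payload 4.7 kg.
Tool frame: the origin (TCP) lies between the finger pads; the fingertips stand 19 mm ahead of it and the grasp point (between the pads) is the TCP (r.nose_length is the distance from the TCP to the fingertips, in m); z points along the fingers, y is the direction in which the jaws open and shut (so a half turn about z gives the same grasp; the last joint's range is limited). The gripper opens to 85 mm and grips with 20 to 120 N. Pads are 22 mm wide; open, the fingers measure 114 mm over their backs; the gripper's body (76 mm by 85 mm) begins 54 mm behind the grasp point. The pads swing forward as they close: fully open they stand 13 mm farther back than shut.
Start: joints at [1.096, 0.469, -0.049, 1.532, 0.024, 1.141, -0.082], TCP at [0.291, -0.609, 0.25] pointing down, gripper open.
Joint ranges: [-2.59, 2.59], [-0.33, 1.99], [-1.39, 1.29], [0.1, 2.45], [-1.04, 4.18], [0.21, 1.99], [-2.66, 2.66]. Speed limits (rad/s): [2.57, 2.57, 3.14, 3.14, 3.14, 3.14, 3.14].

### API

Orientations are given as a rotation vector (axis times angle).
In Python, from rig import r, cams gives the robot as it stands.
- The arm moves only by the tool carry_out, never from a script. Its arguments are lists of equal length, an entry for each row: "slide": the shift along the world's x, y, z in cm, a list of three; "twist": the turn about the world's z in degrees; "hand": the closure, from -1 (fully open) to 1 (shut). In form: {"slide": [[x, y, z], ...], "twist": [twist, ...], "hand": [hand, ...]}. A call has 1 to 12 rows; each row is the pose to reach, as a shift and turn from the pose commanded when the call began; what a row does not reach only later rows make up. A row lasts 1/8 s, in which the tool goes at most 62.5 mm and 10.7 degrees, less where a joint would pass 70% of its speed; a pose out of reach is approached as far as the arm can. A call with a gripper value outside its range is refused whole. The fingers move at their own pace and stop on an object; the grip force is fixed at half the most. Time passes only in rows, so rows that repeat a pose let the fingers close. It gives the time, the measured TCP pose, the force and the opening at its end, in the units of the state.
- r.get_state(): the state, without advancing time (a new reading comes with each control period).
- cams.grab_frame(name): name is "scene" or "side" or "wrist"; returns a dict with "img" (480x640x3 uint8, red, green, blue), "vertical_fov" (degrees; the focal length in pixels is half the picture's height over the tangent of half this angle, whatever the lens; pixels are square), "cx", "cy" (the principal point, pixels), "R" (3x3) and "t" (3): a world point X has camera coordinates R X + t. Camera axes: x right, y down, z forward; pixel columns grow to the right and rows downward; lengths in m; the calibration is good to about 2 mm. A picture is of the moment at which its call begins. There is no depth.
- r.hand_in(): hands the job in, once; it reports no verdict.
Trained networks look in a picture, given as the dict that the camera call returned (one of the last four; its "shot" number tells which), for a name from the list of things; names that differ only in an ending like _2 or _b are one class to them, and where a whole thing is asked for, a point or a joint stands for the part that bears it (a point fixed in the world has none). Each returns a list of dicts, best first, with "score" (0 to 1); they miss things now and then, are a little off and sometimes report something else, mostly with a low value. They report only what shows in the picture. A call takes as long as a camera call. They do not tell look-alikes from the thing itself.
- cams.spot_in(picture, query): "centre" ([x, y, z] in m, in the coordinates of the camera as it stood for that picture, good to about 4 mm: the middle of the surface that is visible of it).
The state is a dict: "time_s": time; "q": joint angles; "qd": joint speeds; "tau": joint torques, N m; "tcp_pos": TCP position; "tool_rot": TCP orientation; "contact_force": force on the tool from outside, world axes, zero at the start; "torque": the same for the moment, N m; "finger_gap": finger opening in m.
Only numpy, scipy, OpenCV 4.12 (cv2) and the standard library are available. Lean on these libraries where they do the work, as an engineer would, in place of code of your own. Each camera call takes 0.05 s, during which the arm holds its last target.

### The job

In the engine workshop, the blue rack of tappets must go down the inspection chute to the far side of the sprung stop gate. Push the gate's yellow arm outwards with one fingertip and keep it held open, with the red blade clear of the rack, while another finger pushes the rack along the chute until the whole rack is past the blade; then let go so the gate swings shut behind it. Push only: do not pick up or tip the rack, do not let the gate bear on it, and leave the valve, oil bottle and socket where they stand.

Things in the scene. Friction and masses are not known exactly. Their poses are not given: they have to be found in the camera images.
- chute: Fixed low chute, steel plate 96 x 350 x 6 mm. Origin: mid-channel at bench height, in line with the shut blade. y axis = direction of travel (rack starts at -y), x axis = towards the gate's side, z up. Floor at z = 6 mm; channel x = -40 to 40 mm between 6 mm thick side rails 26 mm high (slotted for the blade). Entry at y = -180 mm, end stop (28 mm high) at y = 164 mm.
- rack: Loose blue rack, 72 (x) by 66 (y, along the chute) by 50 mm tall, six tappets standing 9 mm out of its top; about 0.45 kg, slides easily. Origin: centre of its underside, on the chute floor; axes parallel to the chute's. Starts with its front 20 to 80 mm short of the blade. Flat rear face (-y side), 6 to 56 mm above the bench. Wholly past the shut blade once its origin is 37 mm beyond the chute's along y.
- gate (a joint): Gate angle, rad: 0 shut, grows as the arm's free end swings outwards (chute's +x), stop at 0.45; vertical hinge. Spring shuts it: 0.6 N m at 0, 0.84 at 0.2, 1.1 at 0.4, damped. At 0.16 the blade just clears the rack; 0.2 or more is safely clear. Pushing the rack against the blade only locks it.
- gate_pad (a point): Red patch on the inner (chute-side) face of the gate's yellow arm near its free end; press it outwards. Shut, it is at x = 52, y = -147, z = 46 mm in the chute's frame. The arm is a straight bar 8 mm thick, 32 to 60 mm above the bench, from the hinge back to y = -185 mm when shut; its smooth inner face, 4 mm nearer the channel than the hinge axis, lets a fingertip slide along it.
- gate_hinge (a point): Hinge axis of the gate, 46 mm above the bench; at x = 56, y = 150 mm in the chute's frame. The knuckle here is 18 mm across and reaches 62 mm above the bench.
- blade (a point): The gate's red stop blade, 8 mm thick, fixed under the arm 150 mm from the hinge; shut, it reaches into the channel to x = 18 mm at y = -4 to 4 mm in the chute's frame. It lies only 16 to 26 mm above the bench, so fingertips kept over 30 mm high pass above it. This point: middle of its free end.
- valve: Bystander: steel engine valve standing on its 34 mm head, 95 mm tall; origin under its centre. Leave alone.
- oil: Bystander: black oil bottle, 48 mm across, 120 mm tall; origin under its centre. Leave alone.
- socket: Bystander: steel socket, 28 mm across, 38 mm tall; origin under its centre. Leave alone.
Not all that is in view belongs to the job. Of the things like the rack, leave any that is green; of the rest the larger one is meant.

How it is judged:
On the way, in this order (a step that is already met when the one before it is completed fails the run):
1. the gate is held open (0.12 rad or more) by a finger while the rack is still short of it (value of joint gate above 0.12 rad and y of rack in the frame of chute below -0.036 m and contact force between the fingers and gate above 0.3 N), for 0.1 s.
2. the whole rack is past the blade with the gate still held open (value of joint gate above 0.12 rad and y of rack in the frame of chute above 0.037 m), for 0.05 s.
At the end, for the whole second after the job is handed in: The rack stands flat in the channel, at rest, with its origin at least 37 mm past the shut blade (its rear clear of it), and the gate has swung shut behind it (below 0.04 rad) (y of rack in the frame of chute above 0.037 m and x of rack in the frame of chute between -0.008 and 0.008 m and value of joint gate below 0.04 rad and linear speed of rack below 0.02 m/s and height (world z) of rack below 0.01 m and angle between rack's own z axis and vertical below 0.08 rad and angle between the y axis of rack and the y axis of chute, either way round below 0.15 rad); the robot touches nothing.
It fails at once if the rack is lifted (more than 10 mm off the chute floor) (height (world z) of rack above 0.016 m).
It fails at once if the rack is tipped (more than 0.2 rad) (angle between rack's own z axis and vertical above 0.2 rad).
It fails at once if the gate bears on the rack (more than 3 N) (contact force between rack and gate above 3 N).
It fails at once if the valve, oil bottle or socket is moved by more than 15 mm or knocked over (distance of any of valve, oil, socket from where it was at the start of the episode above 0.015 m or angle between any of valve, oil, socket's own z axis and vertical above 0.3 rad).
It also fails if it takes over 38 s, if anything falls off the work surface, if the arm or the gripper's body presses on something with over 40 N, if the wrist force passes 120 N, or if a joint passes its speed limit or range.

## Working session

There is one attempt and no reset: what is moved stays moved. The work goes in short steps, Python scripts to look and compute and a tool call to move; the robot and the scene stay as the last step left them, time stands still between calls to the robot, and variables do not carry over. Pictures are saved under pics/ and viewed, and the job is handed in when it is done.

Besides the shell and the picture viewer there is one more tool, called after ">>>" as name([rows], argument=value, ...), one row to a line, values as JSON. carry_out: Moves the arm, as the interface text tells. Its arguments: {"type":"object","properties":{"slide":{"type":"array","items":{"type":"array","items":{"type":"number"}}},"twist":{"type":"array","items":{"type":"number"}},"hand":{"type":"array","items":{"type":"number"}}},"required":["slide","twist","hand"]}

```bash
ls; mkdir -p pics
python3 - <<'E'
from rig import r,cams
import cv2
for n in ["scene","side","wrist"]:
    p=cams.grab_frame(n); cv2.imwrite(f"pics/{n}0.png",p["img"][:,:,::-1])
    R,t=p["R"],p["t"]
    print(n,p["vertical_fov"],p["cx"],p["cy"],(-R.T@t).round(3),R.round(3).tolist())
    for q in ["chute","rack","gate","gate_pad","gate_hinge","blade","valve","oil","socket"]:
        for d in cams.spot_in(p,q)[:3]:
            print(q,round(d["score"],2),(R.T@(d["centre"]-t)).round(4))
s=r.get_state();print(s)
E
```

```text
pics
scene 56.17067530067276 323.3152709524322 242.60469282956632 [ 0.926 -0.029  0.616] [[-0.021, 1.0, 0.002], [0.826, 0.019, -0.563], [-0.563, -0.01, -0.827]]
chute 0.93 [ 0.5639 -0.0075  0.008 ]
rack 0.89 [ 0.4402 -0.2171  0.0342]
rack 0.64 [ 0.5621 -0.131   0.0569]
gate 0.68 [ 0.6102 -0.0461  0.0548]
gate_pad 0.71 [ 0.613  -0.0428  0.0568]
gate_hinge 0.63 [ 0.6093 -0.044   0.0571]
blade 0.95 [ 0.6107 -0.0421  0.0549]
valve 0.86 [ 0.4013 -0.0979  0.0111]
oil 0.62 [0.4033 0.0788 0.0656]
socket 0.94 [0.7165 0.0363 0.0375]
side 54.49188398737697 324.7905270764576 246.70187380116406 [ 0.221 -0.491  0.446] [[0.814, -0.58, -0.021], [-0.35, -0.462, -0.815], [0.463, 0.671, -0.58]]
chute 0.81 [ 0.5758 -0.0451  0.0113]
rack 0.97 [ 0.54   -0.1537  0.0544]
rack 0.81 [ 0.4858 -0.3228  0.052 ]
rack 0.73 [ 0.4217 -0.2284  0.0364]
gate 0.72 [ 0.6043 -0.0803  0.0492]
gate_pad 0.96 [ 0.6043 -0.0793  0.0513]
gate_hinge 0.95 [ 0.6094 -0.0793  0.0529]
blade 0.95 [ 0.6049 -0.0793  0.0537]
valve 0.95 [ 0.3998 -0.0993  0.0165]
oil 0.92 [0.3902 0.0676 0.0613]
socket 0.71 [0.7092 0.0326 0.0264]
wrist 71.52787818900154 319.1930075704186 236.2588546920387 [ 0.356 -0.578  0.375] [[0.431, -0.903, 0.0], [-0.865, -0.413, 0.286], [-0.258, -0.124, -0.958]]
{'time_s': 1.5, 'q': array([ 1.09607679,  0.46862069, -0.04860438,  1.53249097,  0.02412574,
        1.14102495, -0.0823084 ]), 'qd': array([ 0.00095856, -0.00186249, -0.00063671, -0.00011283, -0.00050175,
        0.00025601, -0.00011484]), 'tau': array([-1.34538727e-04, -5.10158765e+01, -4.67543013e-02, -2.38006121e+01,
        1.08892919e-02,  9.95395094e-04,  2.81756186e-06]), 'tcp_pos': array([ 0.29110093, -0.60901879,  0.25032474]), 'tool_rot': array([3.06382339e+00, 6.94523108e-01, 4.06466964e-05]), 'contact_force': array([ 0.20963416, -0.10213945,  0.0011895 ]), 'torque': array([0.09801555, 0.00939783, 0.01128755]), 'finger_gap': 0.08531772708830149}
```

View pics/scene0.png

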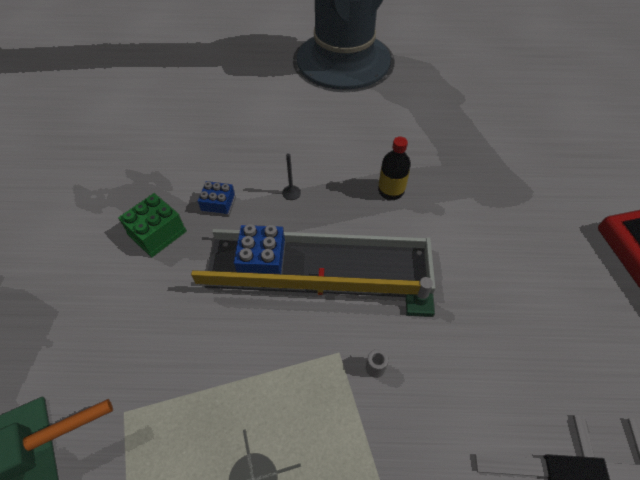

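View pics/side0.png

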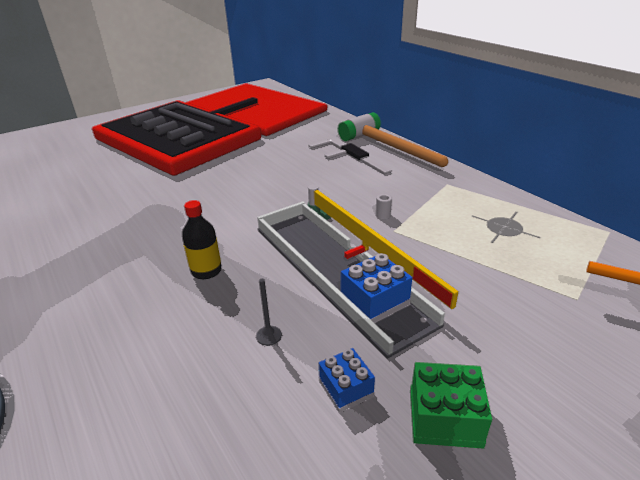

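Run:
```python
from rig import r,cams
import cv2,pickle
D={}
for n in ["scene","side"]:
    D[n]=cams.grab_frame(n)
pickle.dump(D,open("d0.pkl","wb"))
im=D["scene"]["img"][:,:,::-1]
cv2.imwrite("pics/sc1.png",cv2.resize(im[215:325,180:445],None,fx=3,fy=3,interpolation=cv2.INTER_CUBIC))
im=D["side"]["img"][:,:,::-1]
cv2.imwrite("pics/si1.png",cv2.resize(im[175:360,250:465],None,fx=3.2,fy=3.2,interpolation=cv2.INTER_CUBIC))
print(D["scene"]["shot"])
```

```text
4
```

View pics/sc1.png

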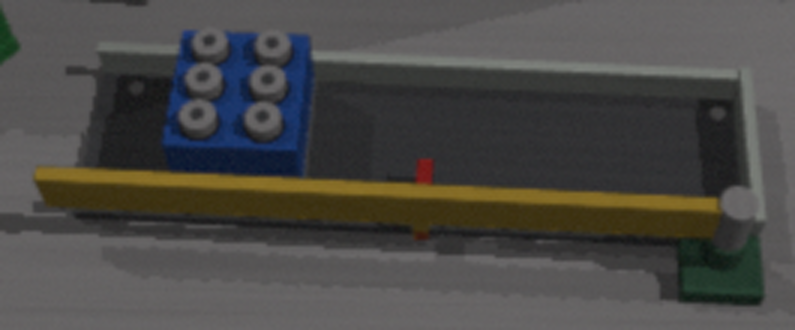

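View pics/si1.png

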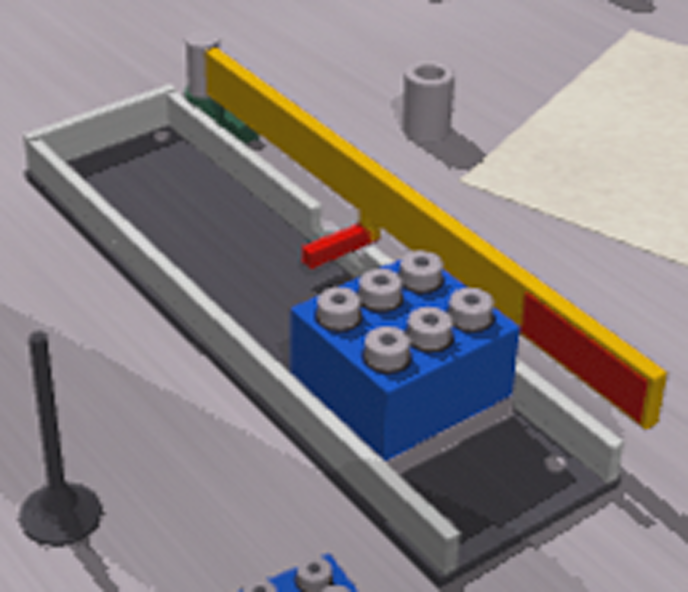

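```bash
cat > fit.py <<'E'
import pickle,numpy as np
from scipy.optimize import least_squares
D=pickle.load(open("d0.pkl","rb"))
def proj(n,X):
    d=D[n];f=240/np.tan(np.radians(d["vertical_fov"])/2)
    c=np.asarray(X)@np.asarray(d["R"]).T+d["t"]
    return np.stack([f*c[:,0]/c[:,2]+d["cx"],f*c[:,1]/c[:,2]+d["cy"]],1)
sc=[((52,-185,60),36,170),((60,-185,32),42,205),((18,0,26),425,160),((-46,-180,'h'),98,45),((-46,170,28),748,70)]
scr=[((-36,-33,56),182,32),((-36,33,56),311,38),((36,-33,56),168,148),((36,33,56),302,152)]
si=[((-48,-180,0),440,585),((48,-180,3),620,485),((52,-185,60),645,385),((60,-185,60),665,372),((52,-185,32),648,427),((-46,170,28),25,140),((46,170,28),170,88),((18,0,26),308,250),((-40,-180,'h'),458,535)]
sir=[((-36,-33,56),387,392),((36,-33,56),517,325),((-36,33,56),292,310),((-36,-33,6),387,458)]
def world(P,p):
    x,y,a=p[:3];c,s=np.cos(a),np.sin(a)
    return np.stack([x+c*P[:,0]-s*P[:,1],y+s*P[:,0]+c*P[:,1],P[:,2]],1)
def res(p,full=False):
    out=[]
    for n,L,k,ox,oy,rk in [("scene",sc,3,180,215,0),("scene",scr,3,180,215,1),("side",si,3.2,250,175,0),("side",sir,3.2,250,175,1)]:
        P=np.array([[q if q!='h' else p[5]*1000 for q in l[0]] for l in L])/1000
        if rk:P=P+[p[4],p[3],0]
        uv=np.array([[(l[1]+.5)/k-.5+ox,(l[2]+.5)/k-.5+oy] for l in L])
        out.append(proj(n,world(P,p))-uv)
    return out if full else np.concatenate(out).ravel()
if __name__=="__main__":
    s=least_squares(res,[.564,-.01,0,-.08,0,.026],loss="soft_l1")
    print(s.x.round(4),s.cost)
    for o in res(s.x,True):print(o.round(1).tolist())
    p=s.x
    print(world(np.array([[52,-147,46],[56,150,46],[0,-180,0],[0,170,0],[p[4]*1000,p[3]*1000,6]])/1000,p).round(4))
E
python3 fit.py
```

```text
[ 0.5535 -0.0373 -0.0308 -0.0936  0.0014  0.0257] 26.004072290832386
[[-0.3, -1.0], [1.0, 1.7], [0.0, 0.1], [0.2, -0.3], [1.0, -0.1]]
[[1.1, -0.1], [0.6, -0.3], [-1.8, 1.0], [-1.4, 1.7]]
[[-0.1, 1.9], [0.2, -0.7], [3.4, -1.3], [1.7, 0.3], [-0.6, 2.2], [-0.9, -1.3], [-0.3, -0.8], [-0.8, 0.4], [0.6, 0.2]]
[[-0.4, -0.0], [2.1, -0.0], [-1.2, -1.2], [-1.7, 8.0]]
[[ 0.601  -0.1858  0.046 ]
 [ 0.6141  0.1109  0.046 ]
 [ 0.548  -0.2172  0.    ]
 [ 0.5588  0.1326  0.    ]
 [ 0.552  -0.1309  0.006 ]]
```

```bash
sed -i 's/,((-36,-33,6),387,458)\]/]/' fit.py; python3 fit.py
python3 - <<'E'
from rig import r
print(r.nose_length,r.get_state()["time_s"])
E
```

```text
[ 0.5536 -0.0373 -0.031  -0.0937  0.0007  0.0257] 17.626638810801037
[[-0.4, -1.0], [1.0, 1.7], [0.0, 0.2], [0.2, -0.4], [1.0, -0.0]]
[[1.1, -0.4], [0.6, -0.6], [-1.8, 0.6], [-1.4, 1.3]]
[[-0.1, 1.9], [0.2, -0.7], [3.4, -1.3], [1.7, 0.3], [-0.6, 2.2], [-0.9, -1.3], [-0.3, -0.9], [-0.8, 0.4], [0.6, 0.2]]
[[-0.8, 0.2], [1.8, 0.2], [-1.5, -1.0]]
[[ 0.601  -0.1859  0.046 ]
 [ 0.6142  0.1109  0.046 ]
 [ 0.548  -0.2172  0.    ]
 [ 0.5588  0.1326  0.    ]
 [ 0.5514 -0.131   0.006 ]]
0.019 1.6
```

>>> carry_out([
  [2.4, 4.2, 0],
  [4.9, 8.4, 0],
  [7.3, 12.6, 0],
  [9.8, 16.8, 0],
  [12.2, 21, 0],
  [14.7, 25.2, 0],
  [17.1, 29.4, 0],
  [19.6, 33.6, 0],
  [22, 37.8, 0],
  [24.5, 42, -3],
  [24.5, 42, -8],
  [24.5, 42, -12],
], twist=[6.3, 12.5, 18.8, 25.1, 31.3, 37.6, 43.9, 50.2, 56.4, 62.7, 62.7, 62.7], hand=[-0.9, -0.9, -0.9, -0.9, -0.9, -0.9, -0.9, -0.9, -0.9, -0.9, -0.9, -0.9])

```text
time_s: 3.1
tcp_pos: [0.5361, -0.1883, 0.1289]
tool_rot: [-2.253, -2.189, -0.0]
contact_force: [0.1, -0.0, -1.0]
finger_gap: 0.0812
```

```bash
cat > look.py <<'E'
import sys,cv2,numpy as np
from rig import r,cams
from fit import *
tag=sys.argv[1]
s=r.get_state()
T=s["tcp_pos"];c,sn=np.cos(.031),np.sin(.031)
d=T[:2]-[.5536,-.0373]
from scipy.spatial.transform import Rotation as Ro
R=Ro.from_rotvec(s["tool_rot"]).as_matrix()
print("t",s["time_s"],"tcp",T.round(4),"chute mm",(1000*np.array([c*d[0]-sn*d[1],sn*d[0]+c*d[1]])).round(1),"y-axis deg",np.degrees(np.arctan2(R[1,1],R[0,1])).round(2),"F",s["contact_force"].round(2),"gap",s["finger_gap"].round(4))
a=cams.grab_frame("side")["img"][:,:,::-1];cv2.imwrite(f"pics/{tag}_side.png",cv2.resize(a[120:400,220:560],None,fx=2.1,fy=2.1,interpolation=cv2.INTER_CUBIC))
a=cams.grab_frame("scene")["img"][:,:,::-1];cv2.imwrite(f"pics/{tag}_scene.png",cv2.resize(a[140:400,160:470],None,fx=2.3,fy=2.3,interpolation=cv2.INTER_CUBIC))
E
python3 look.py a
```

```text
Traceback (most recent call last):
  File "look.py", line 10, in <module>
    print("t",s["time_s"],"tcp",T.round(4),"chute mm",(1000*np.array([c*d[0]-sn*d[1],sn*d[0]+c*d[1]])).round(1),"y-axis deg",np.degrees(np.arctan2(R[1,1],R[0,1])).round(2),"F",s["contact_force"].round(2),"gap",s["finger_gap"].round(4))
                                                                                                                                                                                                                  ^^^^^^^^^^^^^^^^^^^^^
AttributeError: 'float' object has no attribute 'round'
```

```bash
sed -i 's/s\["finger_gap"\].round(4)/round(s["finger_gap"],4)/' look.py; python3 look.py a
```

```text
t 3.1 tcp [ 0.5361 -0.1883  0.1289] chute mm [ -12.8 -151.4] y-axis deg -1.67 F [ 0.09 -0.01 -1.04] gap 0.0812
```

View pics/a_side.png

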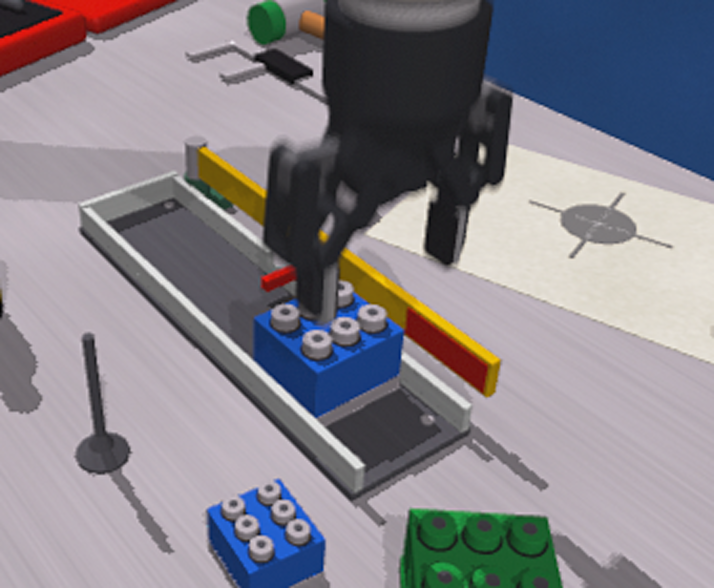

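View pics/a_scene.png

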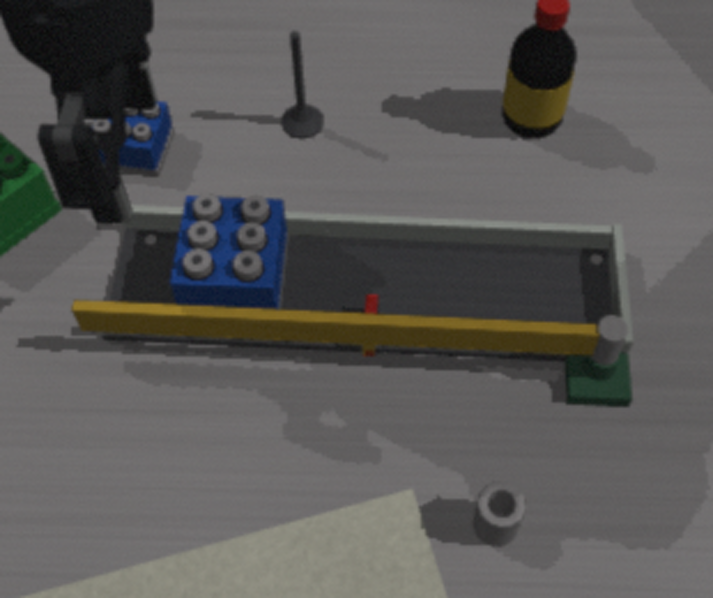

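Run:
```python
from fit import *
p=[.5536,-.0373,-.031]
for n,k,o in (("side",2.1,(220,120)),("scene",2.3,(160,140))):
  for x in (-61,-53,27.,42):
    for y in (-162,-140):
      P=np.array([[x,y,z] for z in (110,120,130)])/1000
      print(n,x,y,((proj(n,world(P,p))-o)*k).round(0).tolist())
```

```text
side -61 -162 [[321.0, 351.0], [322.0, 336.0], [323.0, 321.0]]
side -61 -140 [[296.0, 329.0], [296.0, 315.0], [297.0, 300.0]]
side -53 -162 [[333.0, 345.0], [334.0, 330.0], [335.0, 316.0]]
side -53 -140 [[308.0, 324.0], [308.0, 309.0], [309.0, 295.0]]
side 27.0 -162 [[444.0, 293.0], [446.0, 278.0], [448.0, 264.0]]
side 27.0 -140 [[417.0, 274.0], [418.0, 260.0], [420.0, 246.0]]
side 42 -162 [[463.0, 284.0], [465.0, 269.0], [467.0, 255.0]]
side 42 -140 [[436.0, 265.0], [437.0, 251.0], [439.0, 237.0]]
scene -61 -162 [[127.0, 111.0], [124.0, 101.0], [120.0, 90.0]]
scene -61 -140 [[161.0, 112.0], [158.0, 102.0], [155.0, 91.0]]
scene -53 -162 [[124.0, 121.0], [121.0, 110.0], [118.0, 100.0]]
scene -53 -140 [[158.0, 122.0], [156.0, 112.0], [153.0, 101.0]]
scene 27.0 -162 [[99.0, 223.0], [95.0, 213.0], [92.0, 203.0]]
scene 27.0 -140 [[136.0, 224.0], [132.0, 215.0], [129.0, 205.0]]
scene 42 -162 [[94.0, 244.0], [90.0, 234.0], [86.0, 224.0]]
scene 42 -140 [[131.0, 245.0], [128.0, 236.0], [124.0, 226.0]]
```

Run:
```python
from rig import r,cams
import cv2
a=cams.grab_frame("wrist")["img"][:,:,::-1];cv2.imwrite("pics/w.png",a)
a=cv2.imread("pics/a_side.png");cv2.imwrite("pics/z.png",cv2.resize(a[60:340,240:520],None,fx=2,fy=2))
```

```text
(no output)
```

View pics/w.png

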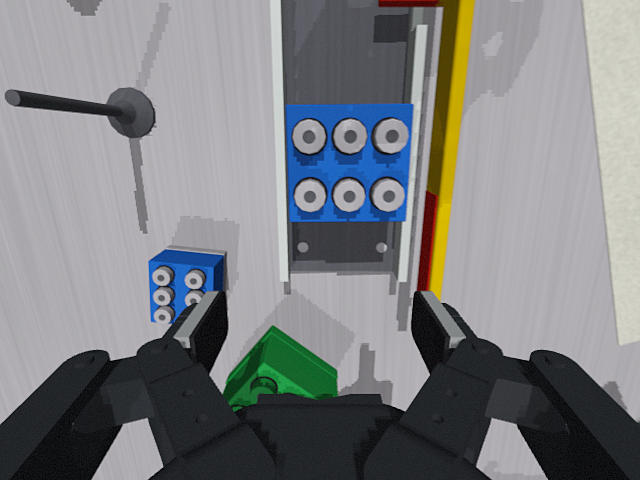

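View pics/z.png

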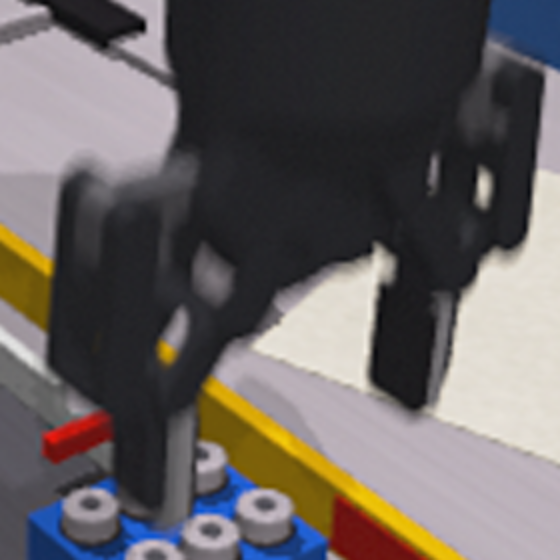

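>>> carry_out([
  [0, 0, -2],
  [0, 0, -4],
  [0, 0, -6],
  [0, 0, -7],
  [0, 0, -8],
  [0, 0, -8.4],
  [0, 0, -8.4],
], twist=[0, 0, 0, 0, 0, 0, 0], hand=[-0.9, -0.9, -0.9, -0.9, -0.9, -0.9, -0.9])

```text
time_s: 4.12
tcp_pos: [0.5363, -0.1891, 0.0465]
tool_rot: [2.255, 2.187, 0.0]
contact_force: [0.9, -0.2, -0.3]
finger_gap: 0.0813
```

```bash
python3 look.py b
```

```text
t 4.125 tcp [ 0.5363 -0.1891  0.0465] chute mm [ -12.6 -152.3] y-axis deg -1.76 F [ 0.86 -0.22 -0.28] gap 0.0813
```

View pics/b_side.png

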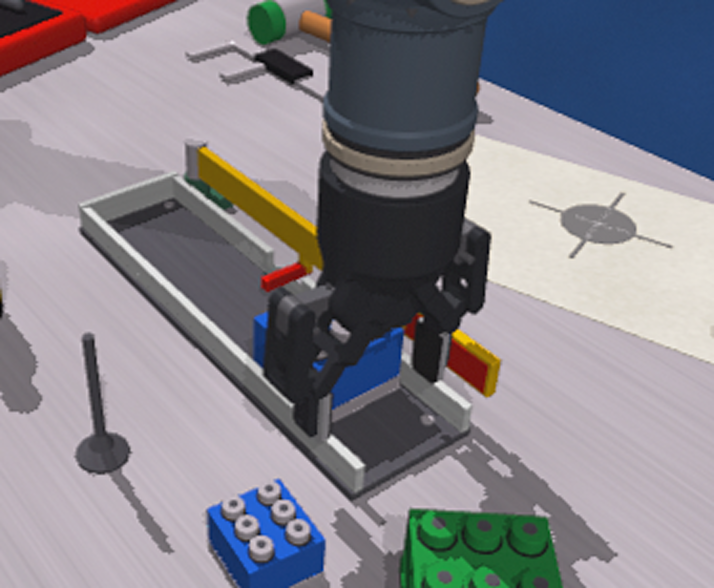

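View pics/b_scene.png

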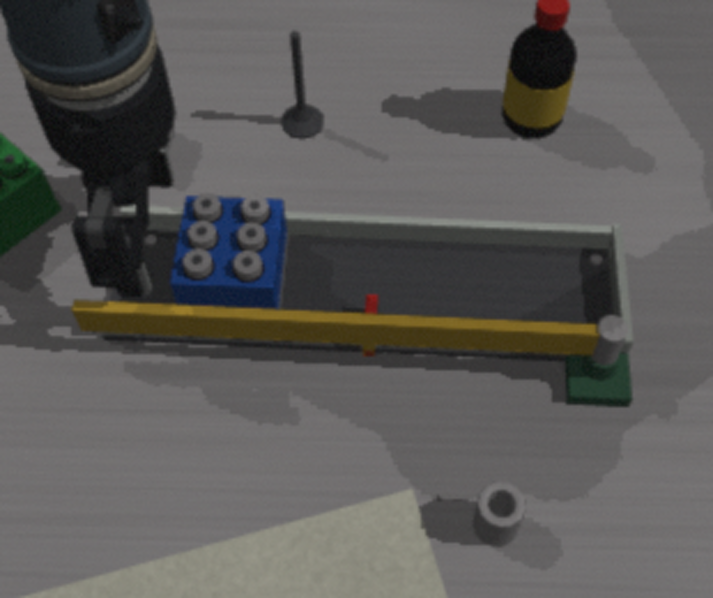

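Run:
```python
from fit import *
import cv2
p=[.5536,-.0373,-.031]
n,k,o=("side",2.1,(220,120))
for x in (-69,-61,-53,28.,42):
    for y in (-163,-141):
      P=np.array([[x,y,z] for z in (30,40,50)])/1000
      print(n,x,y,((proj(n,world(P,p))-o)*k).round(0).tolist())
a=cv2.imread("pics/b_side.png");cv2.imwrite("pics/z2.png",cv2.resize(a[250:460,250:500],None,fx=3,fy=2.8))
```

```text
side -69 -163 [[306.0, 464.0], [306.0, 452.0], [307.0, 439.0]]
side -69 -141 [[283.0, 441.0], [283.0, 429.0], [283.0, 417.0]]
side -61 -163 [[317.0, 458.0], [318.0, 446.0], [318.0, 433.0]]
side -61 -141 [[294.0, 436.0], [294.0, 423.0], [295.0, 411.0]]
side -53 -163 [[328.0, 453.0], [329.0, 440.0], [329.0, 428.0]]
side -53 -141 [[305.0, 430.0], [305.0, 418.0], [306.0, 405.0]]
side 28.0 -163 [[431.0, 397.0], [433.0, 385.0], [435.0, 373.0]]
side 28.0 -141 [[407.0, 377.0], [408.0, 365.0], [410.0, 353.0]]
side 42 -163 [[448.0, 388.0], [450.0, 376.0], [452.0, 364.0]]
side 42 -141 [[423.0, 369.0], [425.0, 357.0], [427.0, 345.0]]
```

View pics/z2.png

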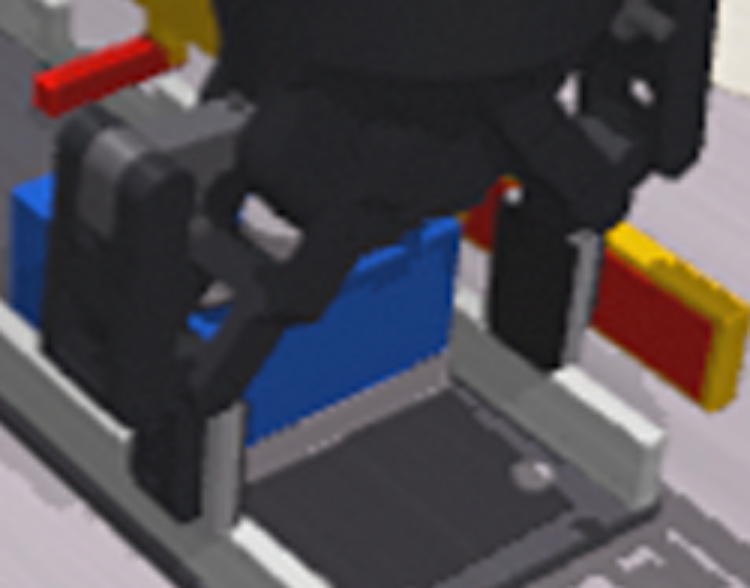

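>>> carry_out([
  [0, 0, -0.5],
  [0.7, 0, -0.5],
  [1.5, -0.05, -0.5],
  [2.3, -0.07, -0.5],
  [3.1, -0.1, -0.5],
  [3.9, -0.12, -0.5],
  [4.7, -0.15, -0.5],
  [5.5, -0.17, -0.5],
  [6.3, -0.2, -0.5],
  [7.1, -0.22, -0.5],
  [7.8, -0.24, -0.5],
  [7.8, -0.24, -0.5],
], twist=[0, 0, 0, 0, 0, 0, 0, 0, 0, 0, 0, 0], hand=[-0.9, -0.9, -0.9, -0.9, -0.9, -0.9, -0.9, -0.9, -0.9, -0.9, -0.9, -0.9])

```text
time_s: 5.72
tcp_pos: [0.6146, -0.1916, 0.0413]
tool_rot: [2.255, 2.187, 0.0]
contact_force: [-2.7, 0.9, 1.0]
finger_gap: 0.0809
```

```bash
python3 look.py c
```

```text
t 5.725 tcp [ 0.6146 -0.1916  0.0413] chute mm [  65.8 -152.4] y-axis deg -1.77 F [-2.67  0.88  0.98] gap 0.0809
```

View pics/c_side.png

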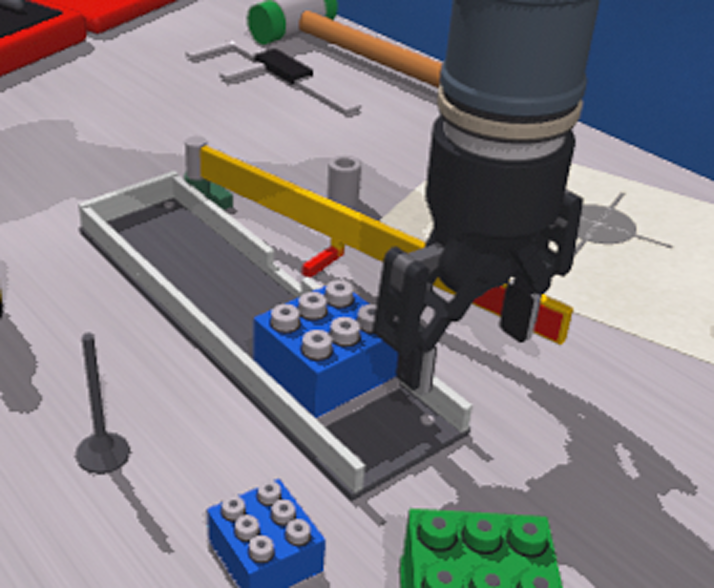

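View pics/c_scene.png

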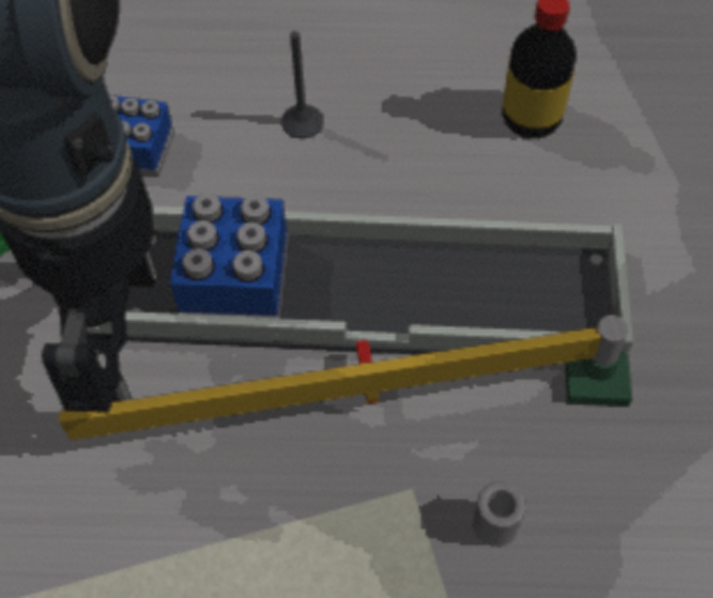

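Run:
```python
from fit import *
p=[.5536,-.0373,-.031]
for n,k,o in (("side",2.1,(220,120)),("scene",2.3,(160,140))):
  for th in (.16,.2,.24,.28):
    def g(x,y,z):
      dx,dy=x-56,y-150;c,s=np.cos(th),np.sin(th)
      return [56+c*dx-s*dy,150+s*dx+c*dy,z]
    P=np.array([g(52,-185,60),g(60,-185,60),g(60,-185,32),g(18,0,26)])/1000
    print(n,th,((proj(n,world(P,p))-o)*k).round(0).tolist())
```

```text
side 0.16 [[550.0, 329.0], [557.0, 323.0], [549.0, 357.0], [293.0, 271.0]]
side 0.2 [[561.0, 319.0], [568.0, 313.0], [560.0, 347.0], [300.0, 268.0]]
side 0.24 [[572.0, 309.0], [578.0, 304.0], [570.0, 337.0], [307.0, 266.0]]
side 0.28 [[581.0, 300.0], [587.0, 294.0], [578.0, 327.0], [314.0, 263.0]]
scene 0.16 [[59.0, 377.0], [58.0, 390.0], [69.0, 410.0], [363.0, 327.0]]
scene 0.2 [[57.0, 398.0], [57.0, 410.0], [69.0, 430.0], [362.0, 335.0]]
scene 0.24 [[57.0, 419.0], [57.0, 431.0], [69.0, 450.0], [361.0, 343.0]]
scene 0.28 [[58.0, 440.0], [58.0, 453.0], [70.0, 471.0], [360.0, 352.0]]
```

>>> carry_out([
  [-0.05, 0.5, 0],
  [-0.1, 1.0, 0],
  [-0.15, 1.5, 0],
  [-0.2, 2.1, 0],
  [-0.3, 2.9, 0],
  [-0.38, 3.7, 0],
  [-0.47, 4.6, 0],
  [-0.56, 5.5, 0],
  [-0.65, 6.4, 0],
  [-0.74, 7.3, 0],
  [-0.83, 8.2, 0],
  [-0.92, 8.8, 0],
], twist=[0, 0, 0, 0, 0, 0, 0, 0, 0, 0, 0, 0], hand=[-0.9, -0.9, -0.9, -0.9, -0.9, -0.9, -0.9, -0.9, -0.9, -0.9, -0.9, -0.9])

```text
time_s: 7.32
tcp_pos: [0.6042, -0.1027, 0.0411]
tool_rot: [-2.254, -2.187, 0.001]
contact_force: [-2.6, -4.9, -0.4]
finger_gap: 0.081
```

```bash
python3 look.py d
```

```text
t 7.325 tcp [ 0.6042 -0.1027  0.0411] chute mm [ 52.6 -63.8] y-axis deg -1.74 F [-2.59 -4.94 -0.41] gap 0.081
```

View pics/d_side.png

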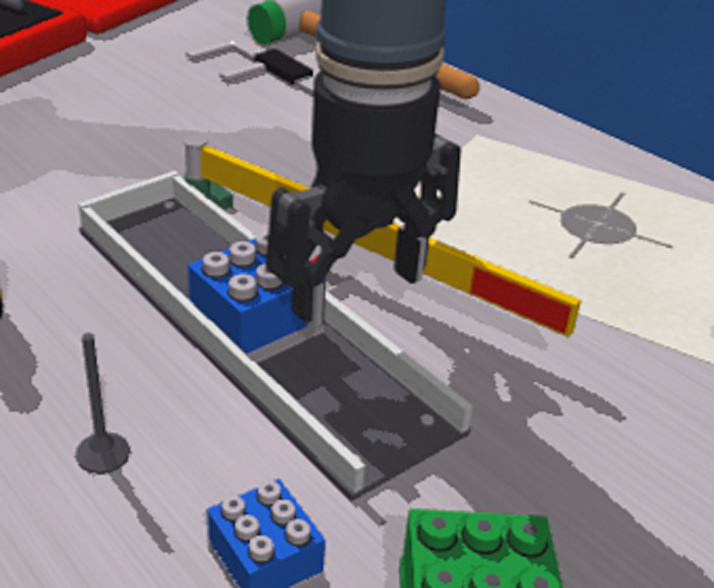

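View pics/d_scene.png

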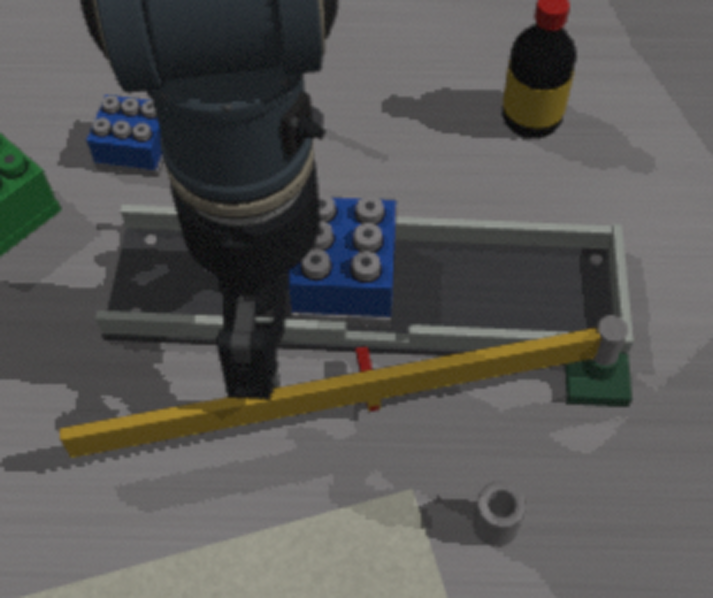

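>>> carry_out([
  [-0.06, 0.6, 0],
  [-0.14, 1.4, 0],
  [-0.22, 2.2, 0],
  [-0.3, 3.0, 0],
  [-0.38, 3.8, 0],
  [-0.46, 4.6, 0],
  [-0.54, 5.3, 0],
  [-0.62, 6.0, 0],
  [-0.7, 6.6, 0],
  [-0.75, 7.1, 0],
  [-0.8, 7.5, 0],
  [-0.8, 7.5, 0],
], twist=[0, 0, 0, 0, 0, 0, 0, 0, 0, 0, 0, 0], hand=[-0.9, -0.9, -0.9, -0.9, -0.9, -0.9, -0.9, -0.9, -0.9, -0.9, -0.9, -0.9])

```text
time_s: 8.93
tcp_pos: [0.5948, -0.0294, 0.0407]
tool_rot: [-2.256, -2.184, 0.007]
contact_force: [-5.9, -6.0, 0.4]
finger_gap: 0.0811
```

```bash
python3 look.py e
```

```text
t 8.925 tcp [ 0.5948 -0.0294  0.0407] chute mm [41.   9.1] y-axis deg -1.85 F [-5.86 -6.    0.44] gap 0.0811
```

View pics/e_side.png

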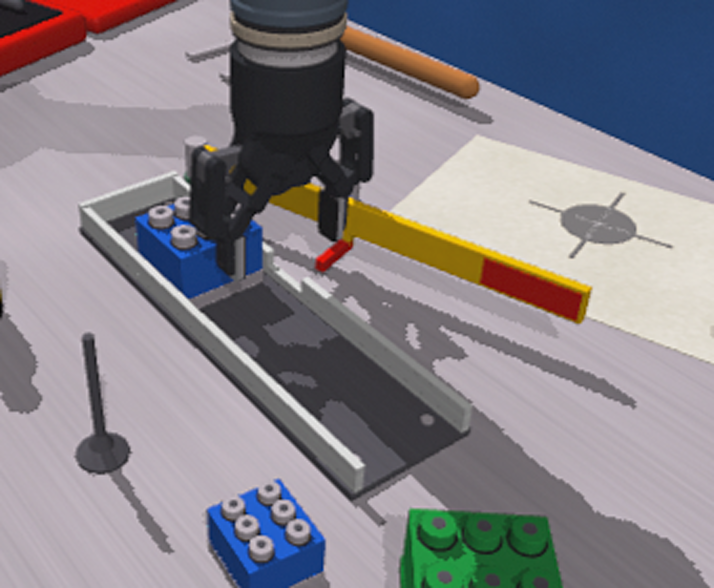

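View pics/e_scene.png

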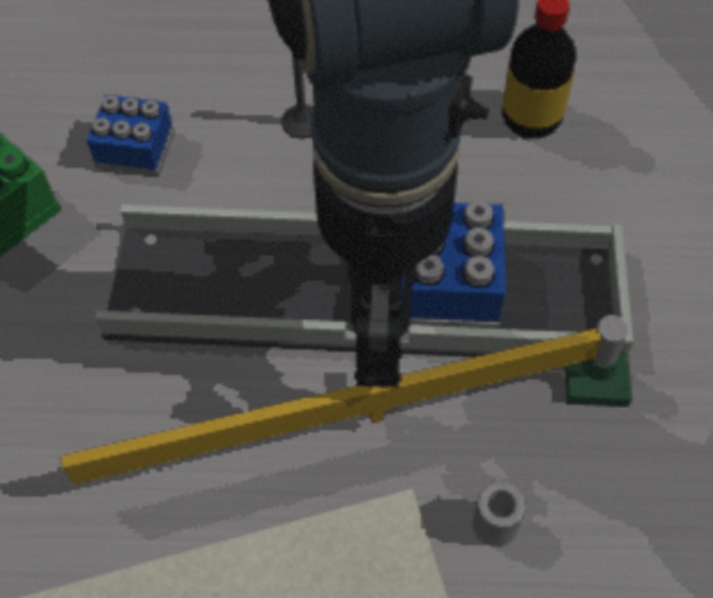

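Run:
```python
from fit import *
p=[.5536,-.0373,-.031]
for n,k,o in (("side",2.1,(220,120)),("scene",2.3,(160,140))):
  for y0 in (37,45,53):
    P=np.array([[-36,y0-33,56],[36,y0-33,56],[-36,y0+33,56],[36,y0+33,56]])/1000
    print(n,y0,((proj(n,world(P,p))-o)*k).round(0).tolist())
```

```text
side 37 [[196.0, 269.0], [280.0, 235.0], [147.0, 226.0], [229.0, 196.0]]
side 45 [[189.0, 263.0], [273.0, 230.0], [142.0, 221.0], [223.0, 191.0]]
side 53 [[183.0, 258.0], [267.0, 225.0], [136.0, 216.0], [217.0, 187.0]]
scene 37 [[381.0, 203.0], [376.0, 295.0], [480.0, 207.0], [481.0, 300.0]]
scene 45 [[393.0, 203.0], [389.0, 296.0], [492.0, 208.0], [493.0, 300.0]]
scene 53 [[405.0, 204.0], [401.0, 296.0], [504.0, 208.0], [506.0, 301.0]]
```

>>> carry_out([
  [-0.05, -0.7, 0],
  [-0.1, -1.5, 0],
  [-0.8, -1.5, 0],
  [-1.5, -1.5, 0],
  [-2.2, -1.5, 0],
  [-2.9, -1.4, 0],
  [-3.6, -1.4, 0],
  [-4.3, -1.4, 0],
  [-5.0, -1.4, 0],
  [-5.4, -1.3, 0],
  [-5.7, -1.3, 0],
  [-5.7, -1.3, 0],
], twist=[0, 0, 0, 0, 0, 0, 0, 0, 0, 0, 0, 0], hand=[-0.9, -0.9, -0.9, -0.9, -0.9, -0.9, -0.9, -0.9, -0.9, -0.9, -0.9, -0.9])

```text
time_s: 10.52
tcp_pos: [0.5404, -0.0412, 0.0416]
tool_rot: [2.254, 2.187, 0.002]
contact_force: [-0.2, -0.2, -0.1]
finger_gap: 0.0809
```

```bash
python3 look.py f
```

```text
t 10.525 tcp [ 0.5404 -0.0412  0.0416] chute mm [-13.1  -4.3] y-axis deg -1.75 F [-0.21 -0.2  -0.12] gap 0.0809
```

View pics/f_side.png

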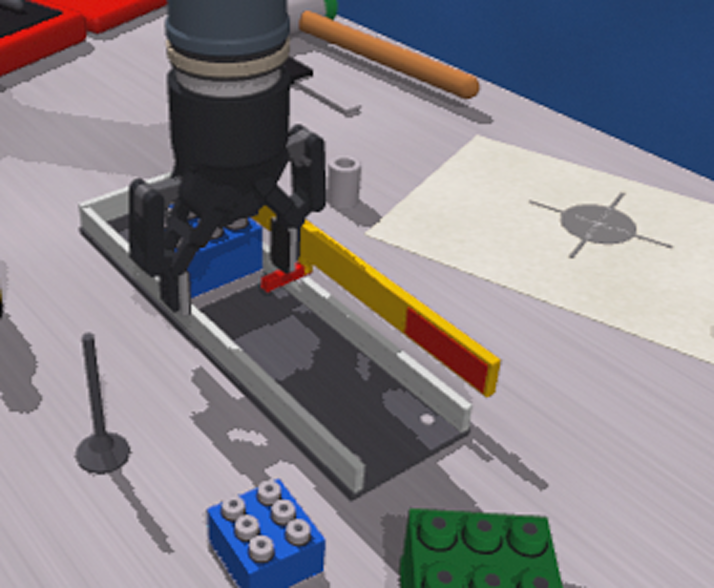

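View pics/f_scene.png

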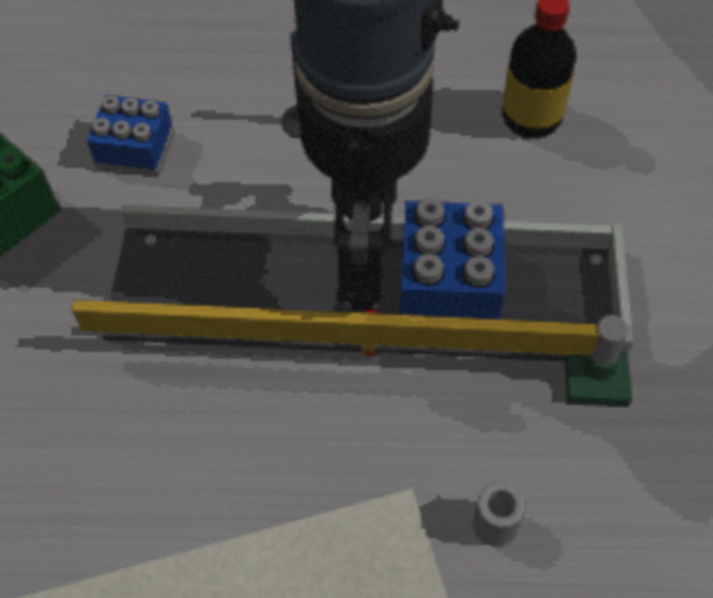

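The gate is shut, and the rack stands about 53 mm past the blade. Its corners in the scene view are near (405,203) and (503,207). Next I lift clear.

>>> carry_out([
  [0, 0, 1.5],
  [0, 0, 3.5],
  [0, 0, 6],
  [0, 0, 9],
  [0, 0, 12],
  [0, 0, 14],
  [0, 0, 14],
], twist=[0, 0, 0, 0, 0, 0, 0], hand=[-0.9, -0.9, -0.9, -0.9, -0.9, -0.9, -0.9])

```text
time_s: 11.5
tcp_pos: [0.5412, -0.0413, 0.1837]
tool_rot: [2.253, 2.184, 0.005]
contact_force: [0.0, 0.1, 0.4]
finger_gap: 0.0813
```

```bash
python3 look.py g
```

```text
t 11.5 tcp [ 0.5412 -0.0413  0.1837] chute mm [-12.3  -4.4] y-axis deg -1.76 F [0.04 0.06 0.4 ] gap 0.0813
```

View pics/g_side.png

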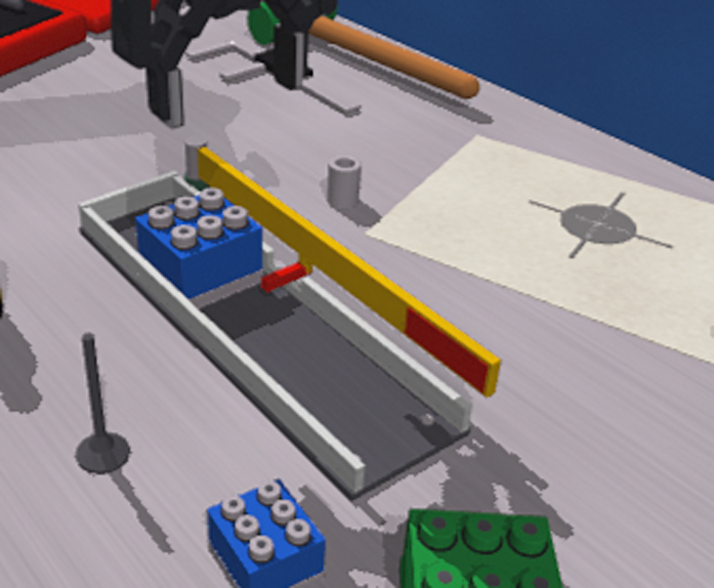

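View pics/g_scene.png

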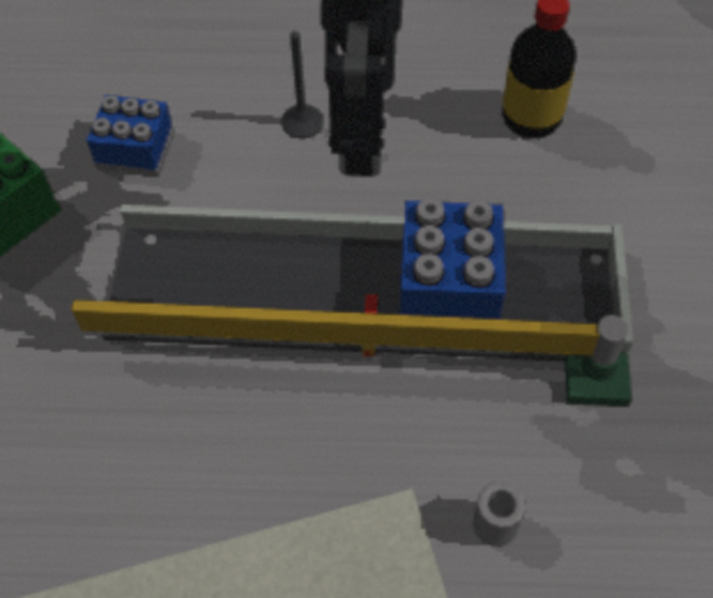

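```bash
python3 -c "
from rig import r
print(r.hand_in())"
```

```text
the job is handed in; nothing more can be done
None
```

The blue rack is past the stop gate, the gate has shut behind it, and I handed the job in at about 11.5 s. The hand-in gives no verdict, so the results below are from my own checks.

I opened the gate with one fingertip on the yellow arm's inner face. It was open about 0.22 rad while the rack was still short of the blade, and the model put it at about 0.3 rad by the end. The other finger pushed the rack along the chute. I then backed off, let the gate swing shut and lifted clear.

**Last pictures:**
- **Rack:** it stands flat and straight in the channel, about 53 mm past the blade; 37 mm was needed.
- **Gate:** it is back in its shut position.
- **Bystanders:** the valve, oil bottle and socket are where they started.
- **Robot:** it touches nothing, and the tool reads about 0.4 N.

No check failed. The gate angles and rack position come from matching the pictures to the fitted chute model, which is good to about 2–3 mm. I did not measure the force between gate and rack, but the blade looked clear of the rack in every picture.

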